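# Grinder back into its labelled basket

### The arm

A 7-joint arm with a two-finger parallel gripper is mounted at the origin on the work surface. World frame = base frame: x ahead of the robot, y to its left, z up, the work surface at z = 0. Lengths are in m, angles in rad, forces in N, time in s.
With the tool pointing down it reaches from about 0.4 to 0.875 m from the base axis. Payload 4.4 kg.
Tool frame: the origin (TCP) lies between the finger pads; the fingertips stand 25 mm ahead of it and the grasp point (between the pads) lies 6 mm ahead of it (tips_ahead is the distance from the TCP to the fingertips, in m); y points along the fingers, x is the direction in which the jaws open and shut, and the axes are right-handed (so a half turn about y gives the same grasp; the last joint's range is limited). The gripper opens to 85 mm and grips with 20 to 120 N. Pads are 22 mm wide; open, the fingers measure 114 mm over their backs; the gripper's body (76 mm by 85 mm) begins 54 mm behind the grasp point. The pads swing forward as they close: fully open they stand 13 mm farther back than shut.
Start: joints at [-1.364, 0.628, 0.038, 1.517, -0.027, 0.996, -0.02], TCP at [0.175, 0.626, 0.226] pointing down, gripper open.
Joint ranges: [-3.06, 3.06], [-0.37, 2.12], [-1.25, 1.32], [0.18, 2.47], [-1.1, 4.24], [0.23, 1.98], [-2.94, 2.94]. Speed limits (rad/s): [2.57, 2.57, 3.14, 3.14, 3.14, 3.14, 3.14].

### API

Orientations are given as a unit quaternion [w, x, y, z].
In Python, from plant import reach, movel, set_joints, open_gripper, close_gripper, dwell, inverse_kinematics, grab_frame, get_calibration, Unreachable, finish_job, current_clock, current_q, current_dq, current_tau, current_eef_pos, current_orientation, current_force, current_torque, current_finger_gap, tips_ahead gives the robot as it stands. The module is installed in compiled form; this text tells all that it offers. Calls block until the motion is done:
- reach(position, orientation): joint-space move of the TCP to a pose.
- movel(position, v=0.15, rotation=None): straight line of the TCP; rotation=None keeps the orientation; v is the mean speed in m/s.
- set_joints(angles): joint-space move.
- open_gripper() and close_gripper(): open the fingers fully, or close them until they stop; the grip force is fixed at half the most.
- dwell(seconds).
- inverse_kinematics(position, orientation): joint angles nearest the present ones, or None.
- grab_frame(name): name is "scene" or "side" or "wrist"; returns the picture (384x512x3 uint8, red, green, blue); there is no depth.
- get_calibration(name): a dict with "fovy" (degrees; the focal length in pixels is half the picture's height over the tangent of half this angle, whatever the lens; pixels are square), "cx", "cy" (the principal point, pixels), "origin" and "attitude" of the camera in the world; the wrist camera has in their place "mount" (4x4, takes a point from camera to tool coordinates, whose origin is the TCP and whose axes are the tool frame's). Camera axes: x right, y down, z forward; pixel columns grow to the right and rows downward; lengths in m; the calibration is good to about 2 mm. A picture is of the moment at which its call begins: read the wrist's pose just before it. get_calibration takes no time and is no camera call.
A pose or a line that the arm cannot do raises Unreachable and nothing moves.
- finish_job(): hands the job in, once; it reports no verdict.
Readings, each from a call of its own:
- current_clock(): time.
- current_q(): joint angles.
- current_dq(): joint speeds.
- current_tau(): joint torques, N m.
- current_eef_pos(): TCP position.
- current_orientation(): TCP orientation.
- current_force(): force on the tool from outside, world axes, zero at the start.
- current_torque(): the same for the moment, N m.
- current_finger_gap(): opening from 0.0 (shut) to 1.0 (fully open).
Only numpy, scipy, OpenCV 4.12 (cv2) and the standard library are available. Lean on these libraries where they do the work, as an engineer would, in place of code of your own. Each camera call takes 0.05 s, during which the arm holds its last target.

### The job

Put the tall blue grinder back where it belongs: standing upright on the floor of the hanging wire basket whose label shows a grinder. Set it down rather than letting it drop, and do not knock over either glass jar.

Things in the scene. Friction and masses are not known exactly. Their poses are not given: they have to be found in the camera images.
- grinder_mid (a point): the grinder: blue plastic, round, 150 mm tall, 0.15 to 0.31 kg, upright on the counter. Foot 52 mm in diameter; waist 42 mm, 50 to 85 mm up; twist head 48 mm, 107 to 134 mm up; steel knob on top. Grasp from above, 75 to 125 mm above its underside. (The low wide blue tub is not it.) This point: on its axis, 75 mm above its underside; z up its axis
- basket_grinder_in (a point): floor centre, 40 mm above the counter, of the grinder's basket: one of 3 equal wire baskets, order varies, 130 mm apart on a rail; 90 mm square inside, rim 50 mm up. Flat label at rim on robot's side: grinder silhouette (foot, waist, head, knob); others: scoop (disc on stem), press (V). x to the rail (78 mm beyond, 110 mm up), y left along it, z up
- jar_a: clear glass storage jar with a flip-top glass lid and wire clip, 64 mm in diameter, 91 mm tall, standing on the counter: one of two alike; must stay standing. Origin: centre of its underside; z up its axis
- jar_b: clear glass storage jar with a flip-top glass lid and wire clip, 64 mm in diameter, 91 mm tall, standing on the counter: one of two alike; must stay standing. Origin: centre of its underside; z up its axis

How it is judged:
At the end, for the whole second after the job is handed in: The grinder stands at rest inside the basket labelled with the grinder: its axis within 25 mm of the basket's centre in x and in y, its underside on the basket's floor (within 10 mm), upright within 10 degrees; both glass jars still stand (x of grinder_mid in the frame of basket_grinder_in between -0.025 and 0.025 m and y of grinder_mid in the frame of basket_grinder_in between -0.025 and 0.025 m and z of grinder_mid in the frame of basket_grinder_in between 0.065 and 0.085 m and angle between grinder_mid's own z axis and vertical below 0.18 rad and linear speed of grinder below 0.02 m/s and not (angle between jar_a's own z axis and vertical above 0.4 rad) and not (angle between jar_b's own z axis and vertical above 0.4 rad)); the robot touches nothing.
It fails at once if a glass jar is knocked over (tilted more than 23 degrees) (angle between any of jar_a, jar_b's own z axis and vertical above 0.4 rad).
It fails at once if the grinder is dropped into the basket (faster than 0.7 m/s within 45 mm of its floor) (x of grinder_mid in the frame of basket_grinder_in between -0.025 and 0.025 m and y of grinder_mid in the frame of basket_grinder_in between -0.025 and 0.025 m and z of grinder_mid in the frame of basket_grinder_in below 0.12 m and linear speed of grinder above 0.7 m/s).
It also fails if it takes over 37 s, if anything falls off the work surface, if the arm or the gripper's body presses on something with over 40 N, if the wrist force passes 120 N, or if a joint passes its speed limit or range.

## Working session

There is one attempt and no reset: what is moved stays moved. The work goes in short steps, each a Python script; the robot and the scene stay as the last script left them, time stands still between calls to the robot, and variables do not carry over. Pictures are saved under pics/ and viewed, and the job is handed in when it is done.

```bash
mkdir -p pics
python3 - <<'E'
from plant import *
import cv2
for n in ("scene","side","wrist"):
    c=get_calibration(n); print(n,c)
    print(current_eef_pos(),current_orientation())
    cv2.imwrite(f"pics/{n}0.png",grab_frame(n)[:,:,::-1])
print(current_clock(),tips_ahead() if callable(tips_ahead) else tips_ahead)
E
```

```text
scene {'fovy': 49.91185352229192, 'cx': 256.6167397532753, 'cy': 189.16106763458578, 'origin': array([1.18604758, 0.06809386, 0.78302288]), 'attitude': array([-0.25715156,  0.63024472,  0.67951921, -0.27371209])}
[0.17492437 0.62536468 0.22531347] [-0.56294425  0.56374267  0.42683866 -0.42789804]
side {'fovy': 44.24596634071944, 'cx': 243.93466233918147, 'cy': 183.24004641810396, 'origin': array([0.33361552, 0.70605228, 0.66772884]), 'attitude': array([ 0.04475988, -0.11073366,  0.8991317 , -0.42106625])}
[0.17491264 0.62535682 0.22529015] [-0.56294513  0.56375725  0.4268159  -0.42790038]
wrist {'fovy': 71.49332461260347, 'cx': 257.98568309675125, 'cy': 190.94511362058054, 'mount': array([[ 9.99999981e-01, -1.90144061e-04,  3.98770687e-05,
        -1.77841988e-04],
       [-9.08408734e-05, -2.76184465e-01,  9.61104642e-01,
        -1.46925237e-01],
       [-1.71734913e-04, -9.61104628e-01, -2.76184477e-01,
         7.11075116e-02],
       [ 0.00000000e+00,  0.00000000e+00,  0.00000000e+00,
         1.00000000e+00]])}
[0.17495658 0.62540895 0.22538926] [-0.56297169  0.56372247  0.42688917 -0.42783814]
0.15 0.025
```

View pics/scene0.png

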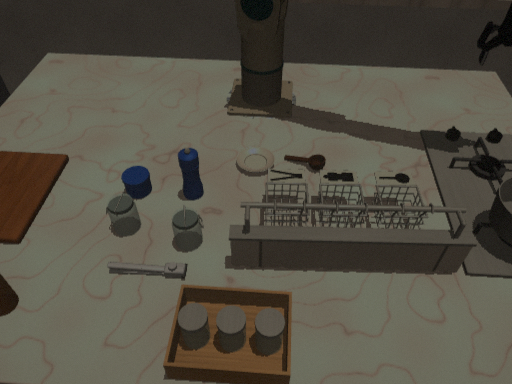

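View pics/side0.png

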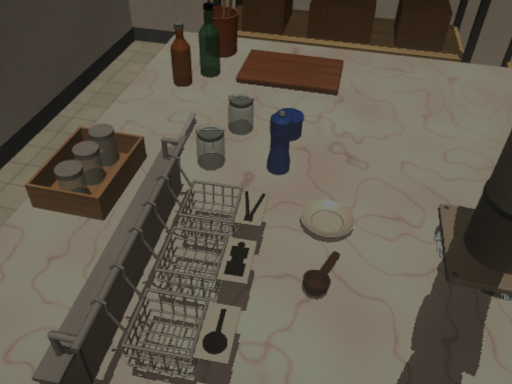

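View pics/wrist0.png

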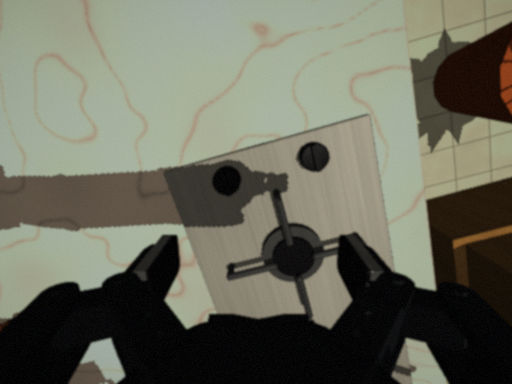

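Run:
```python
import cv2
a=cv2.imread("pics/scene0.png");b=cv2.imread("pics/side0.png")
g=lambda im:cv2.convertScaleAbs(im,alpha=1.4,beta=10)
cv2.imwrite("pics/scz.png",g(cv2.resize(a[140:280,225:475],None,fx=3.2,fy=3.2,interpolation=2)))
cv2.imwrite("pics/siz.png",g(cv2.resize(b[175:384,40:260],None,fx=2.8,fy=2.8,interpolation=2)))
cv2.imwrite("pics/scg.png",g(cv2.resize(a[135:285,90:240],None,fx=4,fy=4,interpolation=2)))
cv2.imwrite("pics/sig.png",g(cv2.resize(b[80:190,180:320],None,fx=5,fy=5,interpolation=2)))
```

```text
(no output)
```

View pics/scz.png

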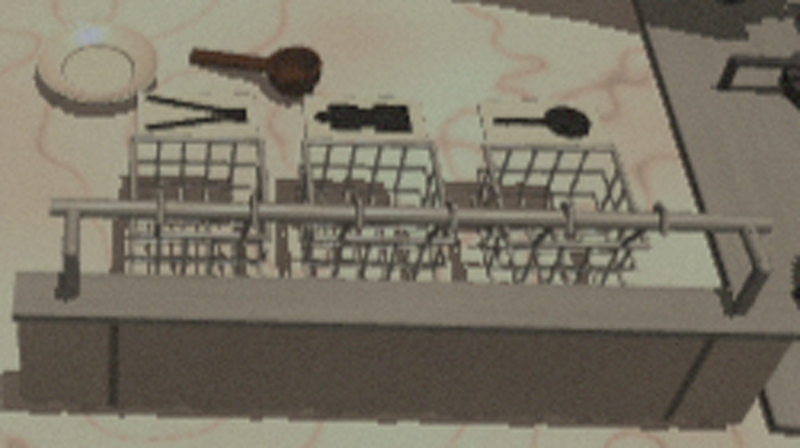

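View pics/siz.png

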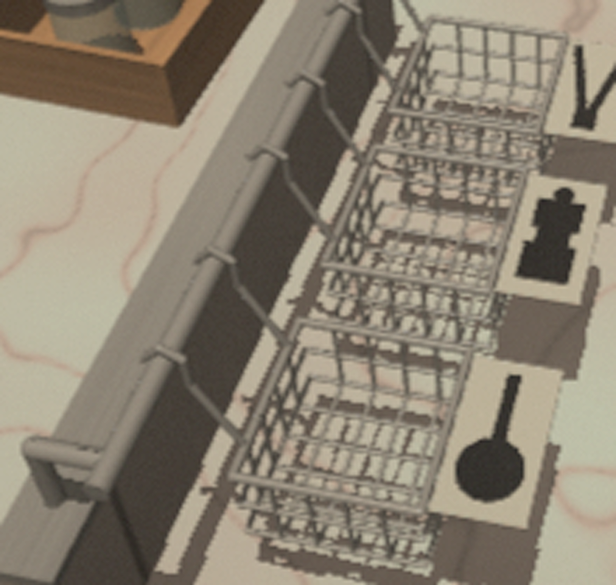

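View pics/scg.png

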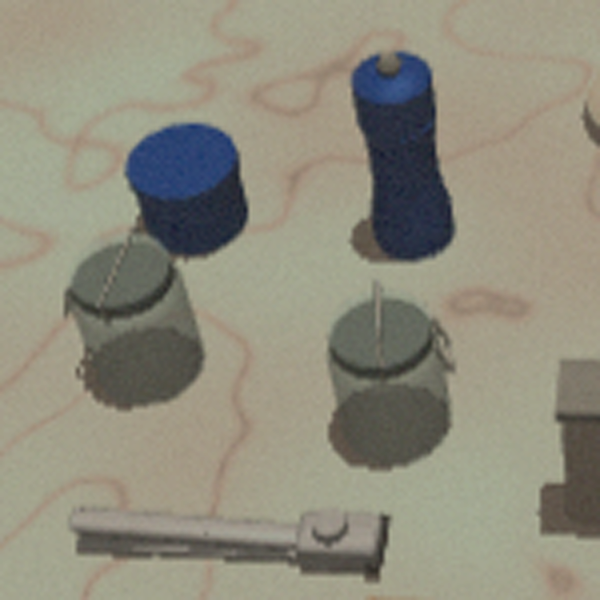

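View pics/sig.png

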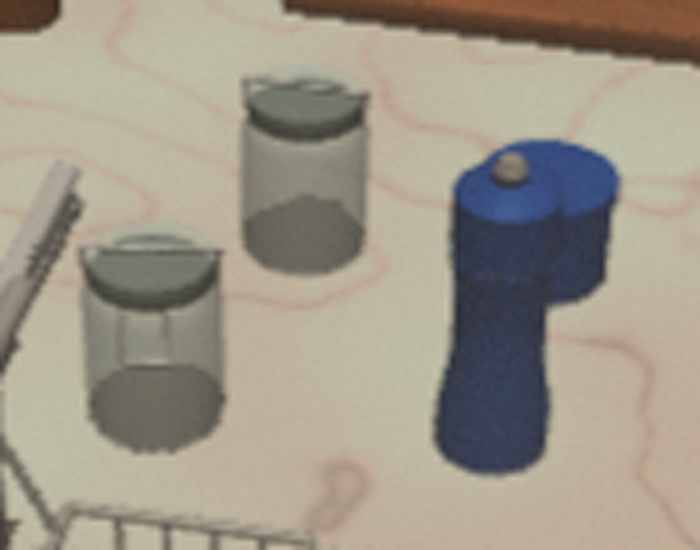

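```bash
cat > h.py <<'E'
import numpy as np
from plant import *
from scipy.spatial.transform import Rotation as R
def RT(n):
    c=get_calibration(n);q=c['attitude']
    return c,R.from_quat(np.r_[q[1:],q[0]]).as_matrix(),np.array(c['origin'])
def ray(n,u,v):
    c,Rm,o=RT(n);f=192/np.tan(np.radians(c['fovy']/2))
    d=Rm@np.array([(u-c['cx'])/f,(v-c['cy'])/f,1]);return o,d/np.linalg.norm(d)
def onz(n,u,v,z):
    o,d=ray(n,u,v);return o+d*(z-o[2])/d[2]
def tri(p,q,na="scene",nb="side"):
    o1,d1=ray(na,*p);o2,d2=ray(nb,*q)
    s=np.linalg.lstsq(np.c_[d1,-d2],o2-o1,rcond=None)[0]
    a=o1+d1*s[0];b=o2+d2*s[1];return (a+b)/2,np.linalg.norm(a-b)
E
python3 - <<'E'
from h import *
np.set_printoptions(precision=4,suppress=True)
Z=lambda u,v,s,x,y:((u+.5)/s-.5+x,(v+.5)/s-.5+y)
sg=lambda u,v:Z(u,v,4,90,135); ig=lambda u,v:Z(u,v,5,180,80)
sb=lambda u,v:Z(u,v,3.2,225,140); ib=lambda u,v:Z(u,v,2.8,40,175)
print("knob",tri(sg(390,62),ig(511,168)))
print("tub top",tri(sg(183,160),ig(555,180)))
print("jarL base",onz("scene",*sg(140,367),0),onz("side",*ig(303,235),0))
print("jarR base",onz("scene",*sg(388,425),0),onz("side",*ig(157,407),0))
for k,p in dict(fv=(528,170),fs=(493,290),rv=(373,148),rs=(325,262)).items(): print("mid",k,onz("side",*ib(*p),.09))
print([onz("scene",*sb(*p),.09) for p in((311,142),(433,143))])
print("tri",tri(sb(311,142),ib(528,170)),tri(sb(433,143),ib(493,290)))
for k,p in dict(fv=(567,37),fs=(543,132),rv=(430,20),rs=(393,112)).items(): print("V",k,onz("side",*ib(*p),.09))
for k,p in dict(fv=(473,347),fs=(425,512),rv=(298,322),rs=(233,475)).items(): print("S",k,onz("side",*ib(*p),.09))
for k,p in dict(a=(345,5),b=(310,78),c=(267,152),d=(215,255),e=(163,353)).items(): print("rail hook",k,onz("side",*ib(*p),.15))
# foot edges at z=0: bottom-most
print("foot near", onz("scene",*sg(412,262),0), onz("side",*ig(490,473),0))
# blue mask
import cv2
for n in("scene","side"):
    im=cv2.imread(f"pics/{n}0.png").astype(int);m=((im[:,:,0]>1.6*im[:,:,2])&(im[:,:,0]>40)).astype(np.uint8)
    k,l,s,c=cv2.connectedComponentsWithStats(m)
    print(n,[(s[i],c[i]) for i in range(1,k) if s[i,4]>60])
E
```

```text
knob (array([ 0.4526, -0.148 ,  0.1441]), np.float64(0.0007437688754612651))
tub top (array([ 0.4508, -0.293 ,  0.0514]), np.float64(3.157128990440078e-05))
jarL base [ 0.5789 -0.2942  0.    ] [ 0.5776 -0.2902  0.    ]
jarR base [ 0.6105 -0.136   0.    ] [ 0.608  -0.1311  0.    ]
mid fv [0.4833 0.1726 0.09  ]
mid fs [0.4781 0.2649 0.09  ]
mid rv [0.5797 0.1783 0.09  ]
mid rs [0.5746 0.2691 0.09  ]
[array([0.4867, 0.1748, 0.09  ]), array([0.4807, 0.265 , 0.09  ])]
tri (array([0.4842, 0.1739, 0.0893]), np.float64(0.0034842986538427957)) (array([0.4788, 0.2648, 0.0889]), np.float64(0.0016134767458430442))
V fv [0.4901 0.0471 0.09  ]
V fs [0.4827 0.139  0.09  ]
V rv [0.5848 0.0532 0.09  ]
V rs [0.5787 0.1452 0.09  ]
S fv [0.4777 0.3037 0.09  ]
S fs [0.4722 0.3992 0.09  ]
S rv [0.5731 0.3112 0.09  ]
S rs [0.568  0.4034 0.09  ]
rail hook a [0.6141 0.1204 0.15  ]
rail hook b [0.6093 0.1885 0.15  ]
rail hook c [0.6089 0.2503 0.15  ]
rail hook d [0.6046 0.3239 0.15  ]
rail hook e [0.6023 0.3844 0.15  ]
foot near [ 0.4806 -0.1455  0.    ] [ 0.4484 -0.122   0.    ]
scene [(array([178, 148,  20,  15, 176], dtype=int32), array([187.5739, 155.1534])), (array([122, 166,  27,  20, 404], dtype=int32), array([134.8837, 175.2624]))]
side [(array([271, 108,  32,  26, 484], dtype=int32), array([286.2831, 119.4029])), (array([271, 145,  15,  29, 258], dtype=int32), array([278.8488, 159.2868]))]
```

```bash
cat >> h.py <<'E'
YAW=0.045
def quat(yaw):
    x=np.array([-np.sin(yaw),np.cos(yaw),0]);y=np.array([0,0,-1.]);z=np.cross(x,y)
    q=R.from_matrix(np.c_[x,y,z]).as_quat();return np.r_[q[3],q[:3]]
def wcam():
    c=get_calibration("wrist");p=np.array(current_eef_pos());q=np.array(current_orientation())
    T=np.eye(4);T[:3,:3]=R.from_quat(np.r_[q[1:],q[0]]).as_matrix();T[:3,3]=p
    return c,T@c['mount']
def wproj(P,c,T):
    f=192/np.tan(np.radians(c['fovy']/2));X=np.linalg.inv(T)@np.r_[P,1];return c['cx']+f*X[0]/X[2],c['cy']+f*X[1]/X[2]
def wonz(u,v,z,c,T):
    f=192/np.tan(np.radians(c['fovy']/2));d=T[:3,:3]@np.array([(u-c['cx'])/f,(v-c['cy'])/f,1]);o=T[:3,3];return o+d*(z-o[2])/d[2]
E
python3 - <<'E'
from h import *
import cv2
q=quat(YAW)
for p in([.4535,-.148,.30],[.4535,-.148,.109],[.529,.222,.26],[.529,.222,.149]): print(inverse_kinematics(p,q))
reach([.4535,-.148,.29],q)
c,T=wcam();im=grab_frame("wrist")
print(current_eef_pos(),current_clock(),wproj([.453,-.148,.15],c,T),wproj([.4535,-.148,.134],c,T))
cv2.imwrite("pics/w1.png",im[:,:,::-1])
E
```

```text
[-0.16012728  0.32904853  0.56081734  1.89103969 -0.20856366  0.97925594
  2.10943106]
[ 0.31195461  0.57572581 -0.07979241  2.09786591  0.09572173  0.47130904
  1.77543987]
[-0.475561    0.48093626  0.04430885  1.69499489 -0.02490846  0.96620922
  1.19368388]
[-0.42867642  0.61524081 -0.02713399  1.81160171  0.02388424  0.71506487
  1.14692426]
[ 0.45383715 -0.14733727  0.2898737 ] 3.1 (np.float64(257.18697606421387), np.float64(180.34926461407858)) (np.float64(257.20159469013726), np.float64(177.49590391384612))
```

View pics/w1.png

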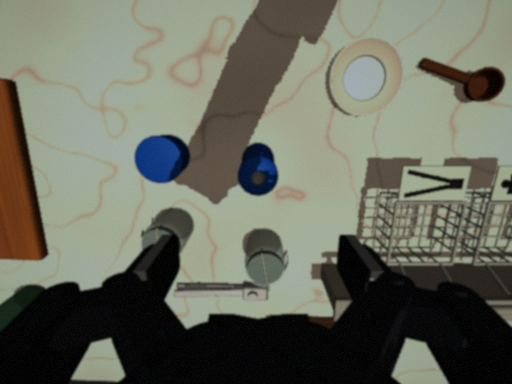

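Run:
```python
from h import *
import cv2
c,T=wcam();print(wonz(260,180,.147,c,T))
movel([.4535,-.1465,.109],v=.12); print(current_force(),current_eef_pos())
close_gripper(); print(current_finger_gap(),current_force())
movel([.4535,-.1465,.16],v=.1); print(current_finger_gap(),current_force(),current_clock())
cv2.imwrite("pics/s2.png",grab_frame("scene")[:,:,::-1]);cv2.imwrite("pics/d2.png",grab_frame("side")[:,:,::-1])
```

```text
[ 0.45316562 -0.14492605  0.147     ]
[-0.40481    -0.52857509 -0.15539625] [ 0.45388803 -0.14664337  0.10948635]
0.5386292406493052 [-1.00279208  0.63573804  6.05441548]
0.5392135112382546 [-0.04562822  0.78001343 -3.01950545] 5.8667
```

View pics/s2.png

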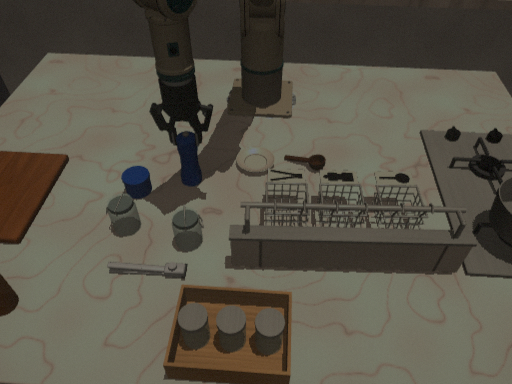

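View pics/d2.png

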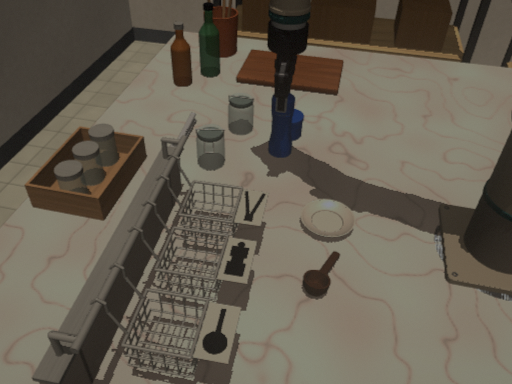

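Run:
```python
from h import *
import cv2
movel([.4535,-.1465,.275],v=.15)
movel([.529,.222,.275],v=.15)
print(current_eef_pos(),current_finger_gap(),current_force(),current_clock())
c,T=wcam();cv2.imwrite("pics/w3.png",grab_frame("wrist")[:,:,::-1])
np.savez("w3.npz",T=T)
cv2.imwrite("pics/d3.png",grab_frame("side")[:,:,::-1])
```

```text
[0.52903107 0.22134385 0.2751076 ] 0.5328483644780665 [ 0.35393333  0.51909171 -3.257866  ] 9.5417
```

View pics/w3.png

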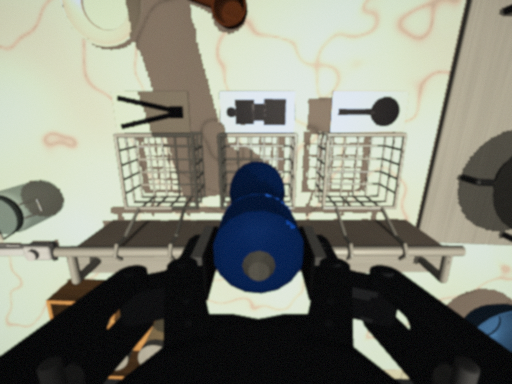

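View pics/d3.png

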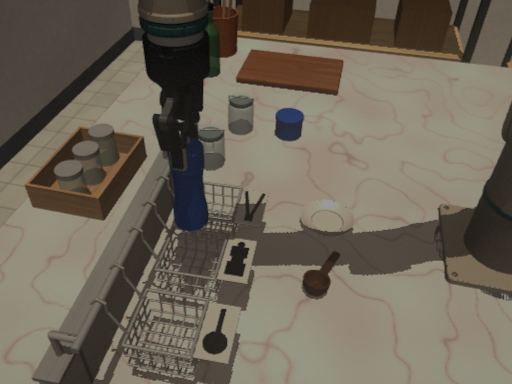

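Run:
```python
from h import *
T=np.load("w3.npz")["T"];c=get_calibration("wrist")
for p in((220,133),(297,133),(114,133),(204,133),(321,133),(407,133),(204,207),(115,207)): print(p,wonz(*p,.09,c,T)[:2])
for z in(.166,.19,.29,.31): print(z,wproj([.529,.2213,z],c,T))
for z in(.16,.166): 
  for a in (-.026,.026): print(wproj([.529+a,.2213,z],c,T),wproj([.529,.2213+a,z],c,T))
```

```text
(220, 133) [0.48192164 0.17305385]
(297, 133) [0.47780308 0.2668317 ]
(114, 133) [0.48759156 0.04395244]
(204, 133) [0.48277746 0.15356718]
(321, 133) [0.4765194  0.29606058]
(407, 133) [0.47191963 0.40079516]
(204, 207) [0.57843665 0.15242264]
(115, 207) [0.58358535 0.03523004]
0.166 (np.float64(257.80771135623894), np.float64(188.52818162334253))
0.19 (np.float64(257.7893873625659), np.float64(195.5865626660737))
0.29 (np.float64(257.6509410271171), np.float64(248.915929997416))
0.31 (np.float64(257.59816768065315), np.float64(269.2441616530648))
(np.float64(258.95830417370195), np.float64(161.6477787789077)) (np.float64(232.26011944429334), np.float64(185.86757718056))
(np.float64(256.72435334689925), np.float64(210.95108126287084)) (np.float64(283.3044945674139), np.float64(188.03192437590494))
(np.float64(258.9796688018171), np.float64(162.70434222867217)) (np.float64(231.7008233092839), np.float64(187.42308086319218))
(np.float64(256.69738644400184), np.float64(212.99396092078695)) (np.float64(283.85301316715845), np.float64(189.63067544711146))
```

```bash
python3 -c "
import cv2
a=cv2.imread('pics/w3.png');cv2.imwrite('pics/w3z.png',cv2.convertScaleAbs(cv2.resize(a[120:310,160:350],None,fx=3.1,fy=3.1,interpolation=2),alpha=1.8,beta=20))"
```

```text
(no output)
```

View pics/w3z.png

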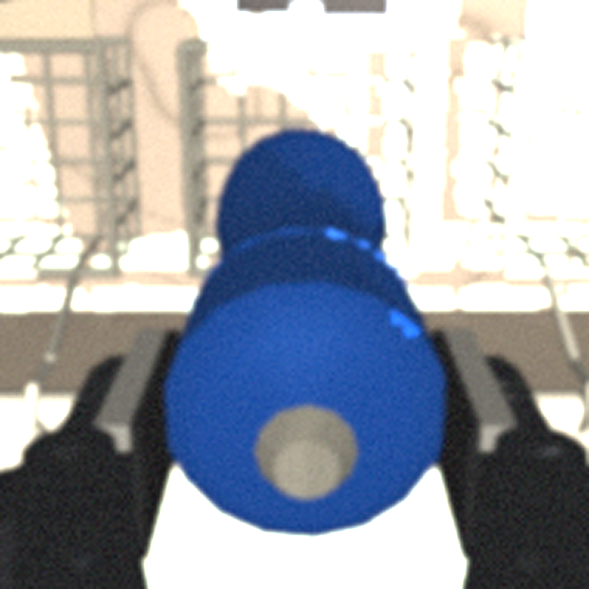

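Run:
```python
from h import *
import cv2
P=[.528,.2222]
movel(P+[.175],v=.1); dwell(.2); f0=current_force()[2];print(f0,current_clock())
z=.175
while z>.138:
    z-=.003 if z>.157 else .0015
    movel(P+[z],v=.03); dwell(.03); f=current_force()
    if z<.158 or abs(f[2]-f0)>2: print(round(z,4),np.round(f,1),np.round(current_eef_pos(),4))
    if f[2]-f0>5: break
print(current_clock())
cv2.imwrite("pics/d4.png",grab_frame("side")[:,:,::-1]);cv2.imwrite("pics/s4.png",grab_frame("scene")[:,:,::-1])
```

```text
-2.941870475587585 10.9917
0.157 [-0.3 -0.7 -3.4] [0.5279 0.2222 0.1568]
0.1555 [-0.4 -0.5 -2.8] [0.528  0.2222 0.1555]
0.154 [-0.3  0.5 -2.7] [0.5279 0.2222 0.1539]
0.1525 [ 0.3  0.2 -2.2] [0.5279 0.2222 0.1524]
0.151 [ 0.6 -0.2 -3.2] [0.5279 0.2221 0.1509]
0.1495 [0.3 0.2 0.9] [0.5284 0.2222 0.1499]
0.148 [-2.1 -1.3 10.2] [0.5291 0.2221 0.1498]
14.3917
```

View pics/d4.png

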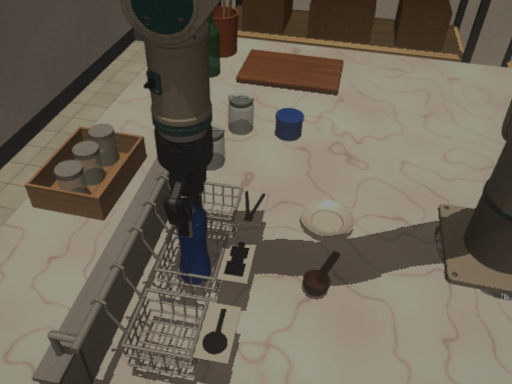

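View pics/s4.png

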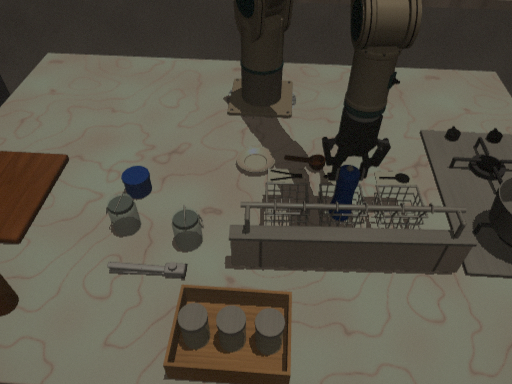

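Contact came at a TCP height of about 0.150, where the floor was expected (0.149), and the grinder is inside the middle basket. I'll ease the load off, release and retreat straight up.

Run:
```python
from h import *
import cv2
movel([.528,.2222,.1493],v=.03); print(current_force())
open_gripper(); dwell(.2); print(current_finger_gap(),current_force())
movel([.528,.2222,.19],v=.06)
movel([.528,.2222,.30],v=.15); print(current_force(),current_clock())
c,T=wcam();np.savez("w5.npz",T=T)
cv2.imwrite("pics/w5.png",grab_frame("wrist")[:,:,::-1])
for z in(.04,.09,.14,.174,.19): print(z,wproj([.528,.2215,z],c,T))
cv2.imwrite("pics/d5.png",grab_frame("side")[:,:,::-1]);cv2.imwrite("pics/s5.png",grab_frame("scene")[:,:,::-1])
```

```text
[ 0.20791775 -0.70511652  5.56560062]
1.0042899631636444 [1.02792006 0.57801083 0.31858446]
[-0.32136905 -0.34608194  0.49274269] 17.125
0.04 (np.float64(257.57057889422424), np.float64(163.15567670065437))
0.09 (np.float64(257.4981619900707), np.float64(169.57863241754774))
0.14 (np.float64(257.40356541682587), np.float64(177.96879501870717))
0.174 (np.float64(257.3207668151818), np.float64(185.31254656396305))
0.19 (np.float64(257.2747568601105), np.float64(189.39336039346495))
```

View pics/w5.png

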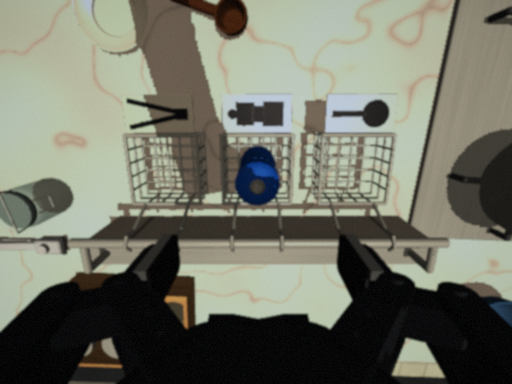

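View pics/d5.png

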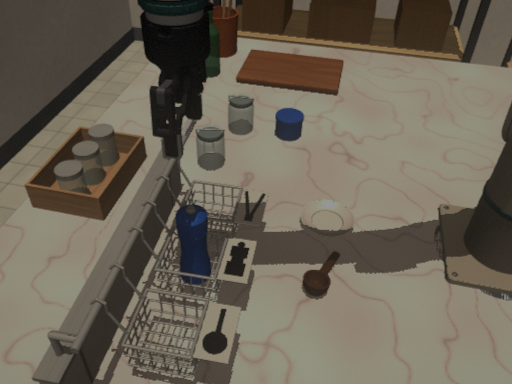

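View pics/s5.png

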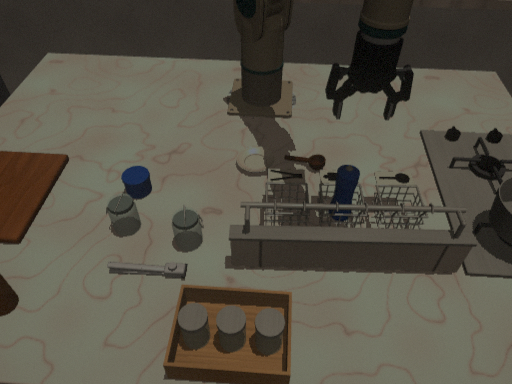

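```bash
python3 - <<'E'
from h import *
T=np.load("w5.npz")["T"];c=get_calibration("wrist")
print(wonz(258,186,.187,c,T),wonz(258.5,149,.05,c,T),onz("side",192,209,.187))
print(tri((347.5,168),(192,209)))
# expected side pixels of the axis
cc,Rm,o=RT("side");f=192/np.tan(np.radians(cc['fovy']/2))
for z in(.04,.065,.11,.16,.187):
    X=Rm.T@(np.array([.526,.222,z])-o);print(z,cc['cx']+f*X[0]/X[2],cc['cy']+f*X[1]/X[2])
E
python3 -c "
import cv2
a=cv2.imread('pics/d5.png');cv2.imwrite('pics/d5z.png',cv2.convertScaleAbs(cv2.resize(a[190:300,130:250],None,fx=5,fy=5,interpolation=2),alpha=1.5,beta=20))"
```

```text
[0.52526786 0.22209953 0.187     ] [0.50507085 0.22187378 0.05      ] [0.52443644 0.2234084  0.187     ]
(array([0.52648873, 0.21749794, 0.1814976 ]), np.float64(0.0006769131599295018))
0.04 196.41172159245411 272.00397778488144
0.065 195.62969282202997 262.2383654512072
0.11 194.13809495881142 243.6119836084662
0.16 192.3406617505787 221.16647191999854
0.187 191.3019064070721 208.19497729235633
```

View pics/d5z.png

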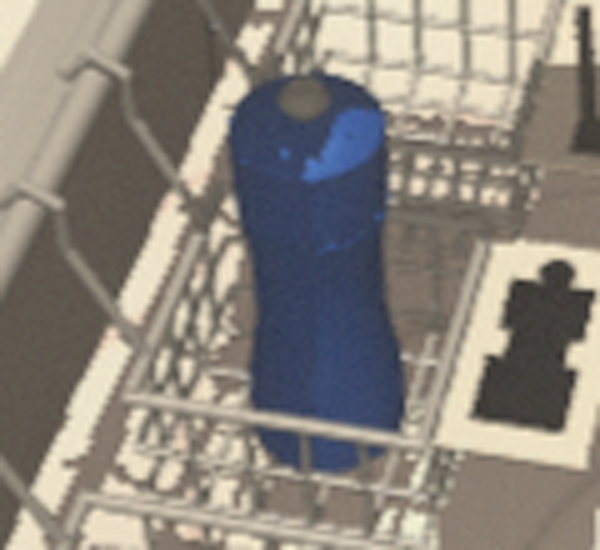

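```bash
python3 -c "
from plant import *
finish_job();print(current_clock())"
```

```text
the job is handed in; nothing more can be done
the job is handed in; nothing more can be done
```

The grinder is standing upright in the middle basket, the one whose label shows the grinder, and the job is handed in. `finish_job()` gave no verdict.

**What I did:** I gripped the grinder by its twist head and lifted it clear. I then lowered it in small steps until contact, at a TCP height of 0.150 m against 0.149 m expected. I released it and retreated straight up to z = 0.30 m at about 17 s on the clock.

**Last checks:**
- **Position:** The wrist and side views put the knob within about 4 mm of the basket centre I measured (0.528, 0.2215).
- **Upright and on the floor:** In the side view, the pixels for the foot and the knob match an upright grinder resting on the basket floor.
- **Jars:** Both jars still stand in the final scene and side images.
- **Robot clear:** After the retreat the gripper is well above everything, with under 0.7 N on the tool.

**One disagreement:** Triangulating the knob from the scene and side views gave y about 4 mm lower and z about 5 mm lower than the other estimates. That is within the tolerances and is probably from reading the knob's pixel by eye.

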